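Draw a clutch cover down evenly, then take out the centring mandrel

ROBOT

A 6-joint arm with a two-finger parallel gripper is mounted at the origin on a cart in front of the work surface, level with it; the furniture and walls round the work are solid. World frame = base frame: x ahead of the robot, y to its left, z up, the work surface at z = 0. Lengths are in m, angles in rad, forces in N, time in s.
With the tool pointing down it reaches from about 0.325 to 0.875 m from the base axis. Payload 4.4 kg.
Tool frame: the origin (TCP) lies at the very end of the fingers, on their centre line; the grasp point (between the pads) lies 19 mm behind it; z points along the fingers, y is the line along which they close (so a half turn about z gives the same grasp; the last joint's range is limited). The gripper opens to 85 mm and grips with 20 to 120 N. Pads are 22 mm wide; open, the fingers measure 114 mm over their backs; the gripper's body (76 mm by 85 mm) begins 54 mm behind the grasp point. The pads swing forward as they close: fully open they stand 13 mm farther back than shut.
Start: joints at [1.145, 0.207, 1.542, -0, 1.393, -0.15], TCP at [0.156, 0.553, 0.231] pointing down, gripper open.
Joint ranges: [-2.73, 2.73], [-0.86, 2.22], [0.23, 2.46], [-1.11, 4.25], [0.08, 2.63], [-2.82, 2.82]. Speed limits (rad/s): [2.79, 2.79, 3.14, 3.14, 3.14, 3.14].

INTERFACE

Orientations are given as a unit quaternion [x, y, z, w].
In Python, from bench import robot, viewer, finish_job gives the robot as it stands.
- The arm moves only by the tool jog_arm, never from a script. Its argument "commands" is a list of rows, each a list of 5 numbers: the finger opening in mm, from 0 to 85.4, then the shift along the tool's x, y, z in mm, then the turn about the tool's z in rad. In form: [[hand, dx, dy, dz, turn], ...]. A call has 1 to 8 rows; each row shifts and turns the commanded pose from where the row before left it, along the tool's axes as they then stand; what a row does not reach is not made up. A row lasts 1/10 s, in which the tool goes at most 50 mm and 8.59 degrees, less where a joint would pass 70% of its speed; a pose out of reach is approached as far as the arm can. A call with a gripper value outside its range is refused whole. The fingers move at their own pace and stop on an object; the grip force is fixed at half the most. Time passes only in rows, so rows that do not move let the fingers close. It gives the time, the measured TCP pose, the force, the opening and the grip force at its end, in the units of the state.
- robot.sense(): the state, without advancing time (a new reading comes with each control period).
- viewer.get_image(name): name is "side" or "top"; returns a dict with "image" (384x512x3 uint8, red, green, blue), "range_z" (384x512 float32, m along the optical axis (not along the pixel's ray), 0 where there is no reading), "fx", "fy", "cx", "cy" (pixels), "origin" and "orientation" of the camera in the world. Camera axes: x right, y down, z forward; pixel columns grow to the right and rows downward; lengths in m; the calibration is good to about 2 mm. A picture is of the moment at which its call begins.
- finish_job(): hands the job in; it is judged then, once.
The state is a dict: "t": time; "joint_positions": joint angles; "qd": joint speeds; "effort": joint torques, N m; "position": TCP position; "tool_rot": TCP orientation; "ft_force": force on the tool from outside, world axes, zero at the start; "torque": the same for the moment, N m; "width": finger opening in m; "gripper_force": force on a finger pad.
Only numpy, scipy, OpenCV 4.12 (cv2) and the standard library are available. Lean on these libraries where they do the work, as an engineer would, in place of code of your own. Each camera call takes 0.05 s, during which the arm holds its last target. There are 200 camera calls.

TASK

Screw the clutch cover down on its fixture: turn the four black knobs clockwise, working crosswise in rounds of about an eighth of a turn each (two rounds bring them home), so that the cover comes down level, until every knob is at its stop and the cover sits flat. Only then draw the brass centring mandrel out of the middle and put it, foot down, into the tin cup. Leave everything else where it is.

Things in the scene. Friction and masses are not known exactly. Their poses are not given: they have to be found in the camera images.
- jig: clutch setting fixture, fixed to the table: green foot (100 mm across) and column, dark steel head 140 mm across; origin: centre of its underside, z up. Seat for the cover 125 mm above it. Screws 1 to 4 stand 53 mm from its axis at 45, 135, 225, 315 degrees from its x axis (counterclockwise from above; 1 faces 3, 2 faces 4). Hub bore on the axis 21.6 mm wide, floor at 103 mm, holds the mandrel
- cover: bare steel clutch cover, loose under the screws: flange 138 mm across, 5 mm thick, dome to 12 mm, opening 30 mm ringed by dark spring fingers; origin: centre of its underside, z up. Springs under it (16 to 25 N) press it up against the screw washers: it hangs about 4 mm above the seat at the start and dips where a screw is lower; seated, its origin is 125 mm above the jig's
- mandrel: brass centring mandrel standing in the hub bore, up through the cover's opening, 70 mm long: plain foot 20 mm across up to 44 mm, above that a knurled handle 24 mm across; origin: centre of its flat foot, z up along it; 0.12 to 0.2 kg; 20 mm deep in the bore, slides out freely straight up
- mandrel_grip (a point): point on the mandrel's axis in the middle of its handle, 57 mm above its foot
- cup: low open tin cup, empty, 56 mm across the rim, 35 mm tall, about 36 mm clear inside, floor 2 mm thick, 0.2 kg, loose on the table; origin: centre of its underside, z up. Between it and the fixture stands a fixed stack of clutch discs 90 mm high
- screw_1 (a joint): angle of cover screw 1 (it faces screw 3): grows as its knob turns clockwise seen from above; 0 to 0.15 rad at the start, hard stop (home) at 1.6 rad; quick thread, goes down 2.55 mm per rad (16 mm a turn); stays where it is left; turning takes about 0.1 N m
- knob_1 (a point): centre of the top face of the black knurled knob of screw 1; round, 30 mm across, 24 mm high (down from this point), white line on top; under it a 14 mm high, 14 mm thick neck and a 23 mm washer on the cover; this point is 170.6 mm above the jig's origin when home, 174.7 mm at angle 0
- screw_2 (a joint): angle of cover screw 2 (it faces screw 4): grows as its knob turns clockwise seen from above; 0 to 0.15 rad at the start, hard stop (home) at 1.6 rad; quick thread, goes down 2.55 mm per rad (16 mm a turn); stays where it is left; turning takes about 0.1 N m
- knob_2 (a point): centre of the top face of the black knurled knob of screw 2; round, 30 mm across, 24 mm high (down from this point), white line on top; under it a 14 mm high, 14 mm thick neck and a 23 mm washer on the cover; this point is 170.6 mm above the jig's origin when home, 174.7 mm at angle 0
- screw_3 (a joint): angle of cover screw 3 (it faces screw 1): grows as its knob turns clockwise seen from above; 0 to 0.15 rad at the start, hard stop (home) at 1.6 rad; quick thread, goes down 2.55 mm per rad (16 mm a turn); stays where it is left; turning takes about 0.1 N m
- knob_3 (a point): centre of the top face of the black knurled knob of screw 3; round, 30 mm across, 24 mm high (down from this point), white line on top; under it a 14 mm high, 14 mm thick neck and a 23 mm washer on the cover; this point is 170.6 mm above the jig's origin when home, 174.7 mm at angle 0
- screw_4 (a joint): angle of cover screw 4 (it faces screw 2): grows as its knob turns clockwise seen from above; 0 to 0.15 rad at the start, hard stop (home) at 1.6 rad; quick thread, goes down 2.55 mm per rad (16 mm a turn); stays where it is left; turning takes about 0.1 N m
- knob_4 (a point): centre of the top face of the black knurled knob of screw 4; round, 30 mm across, 24 mm high (down from this point), white line on top; under it a 14 mm high, 14 mm thick neck and a 23 mm washer on the cover; this point is 170.6 mm above the jig's origin when home, 174.7 mm at angle 0
- spring_a: green and blue damper spring, 22 mm across, 26 mm tall, standing on the table; leave it alone
- spring_b: green and blue damper spring, 22 mm across, 26 mm tall, standing on the table; leave it alone
- spring_c: green and blue damper spring, 22 mm across, 26 mm tall, standing on the table; leave it alone
- caliper: steel vernier caliper lying flat, 66 x 190 x 12 mm; leave it alone
- oil_can: grey squeeze oiler with a red spout, 47 mm across, 140 mm tall; leave it alone
- hex_key: steel hex key lying flat, 34 x 89 x 8 mm; leave it alone
- plug_gauge: steel plug gauge lying flat, 18 mm across, 95 mm long; leave it alone
- spacer_ring: grey steel spacer ring, 52 mm across, 10 mm tall, lying flat; leave it alone

How it is judged:
By the outcome, as a careful person would: the job done as asked, in the order asked, and still so for the second after the job is handed in, with the robot touching nothing.
It also fails if it takes over 72 s, if anything falls off the work surface, if the arm or the gripper's body presses on something with over 40 N, if the wrist force passes 120 N, or if a joint passes its speed limit or range.

## Working session

There is one attempt and no reset: what is moved stays moved. The work goes in short steps, Python scripts to look and compute and a tool call to move; the robot and the scene stay as the last step left them, time stands still between calls to the robot, and variables do not carry over. Pictures are saved under pics/ and viewed, at most 10 in all, crops included, and the job is handed in when it is done.

Besides the shell and the picture viewer there is one more tool, called after "Request:" by a JSON object that holds its "method" and its "body". jog_arm: Moves the arm, as the interface text tells. Its arguments: {"type":"object","properties":{"commands":{"type":"array"}},"required":["commands"]}

```bash
mkdir -p pics
cat > h.py <<'E'
import numpy as np,cv2
from scipy.spatial.transform import Rotation as R
from bench import robot,viewer,finish_job
def cloud(d):
    z=d["range_z"];v,u=np.mgrid[:384,:512]
    p=np.stack([(u-d["cx"])/d["fx"]*z,(v-d["cy"])/d["fy"]*z,z],-1)
    o=d["orientation"];M=R.from_quat(o).as_matrix() if np.size(o)==4 else np.array(o)
    return p@M.T+np.array(d["origin"])
def save(d,n): cv2.imwrite(n,cv2.cvtColor(d["image"],cv2.COLOR_RGB2BGR))
E
python3 - <<'E'
from h import *
print(robot.sense())
ims=[]
for n in("side","top"):
    d=viewer.get_image(n);ims.append(d["image"]);np.savez(n+".npz",**{k:np.array(v) for k,v in d.items()})
    print(n,{k:v for k,v in d.items() if k not in("image","range_z")})
    cv2.imwrite(f"pics/{n}.png",cv2.resize(cv2.cvtColor(d["image"],cv2.COLOR_RGB2BGR),(800,600),interpolation=cv2.INTER_CUBIC))
E
```

```text
{'t': 0.0, 'joint_positions': array([ 1.14549152e+00,  2.07419018e-01,  1.54298360e+00,  8.50679911e-06,
        1.39352176e+00, -1.50448639e-01]), 'qd': array([ 1.33841742e-03,  2.91952566e-04,  1.45884708e-03, -1.63593082e-06,
       -2.09971654e-04, -9.56587261e-04]), 'effort': array([ 1.23851689e-03, -3.83023846e+01, -2.91602451e+01,  2.35955468e-05,
        1.02177582e-02,  1.42133452e-06]), 'position': array([0.15571597, 0.55270772, 0.23011228]), 'tool_rot': array([ 1.36996559e-01,  9.90570837e-01, -1.11669437e-03, -3.35020826e-04]), 'ft_force': array([0.11087478, 0.04256692, 0.11652683]), 'torque': array([-0.01389871, -0.01738745, -0.02954914]), 'gripper_force': 0.0, 'width': 0.08491683489463746}
side {'fx': 436.6789469603086, 'fy': 436.6789469603086, 'cx': 252.07094772568067, 'cy': 194.85513313508696, 'origin': array([0.48954927, 0.8407863 , 0.92328346]), 'orientation': array([-2.51468624e-02,  9.15969075e-01, -4.00459882e-01,  4.15671090e-04])}
top {'fx': 458.12476558013276, 'fy': 458.12476558013276, 'cx': 252.41248563535387, 'cy': 189.60773324870385, 'origin': array([ 0.41585465, -0.03705054,  1.50079645]), 'orientation': array([-0.69988929,  0.7126094 , -0.02299425,  0.04259216])}
```

View pics/top.png

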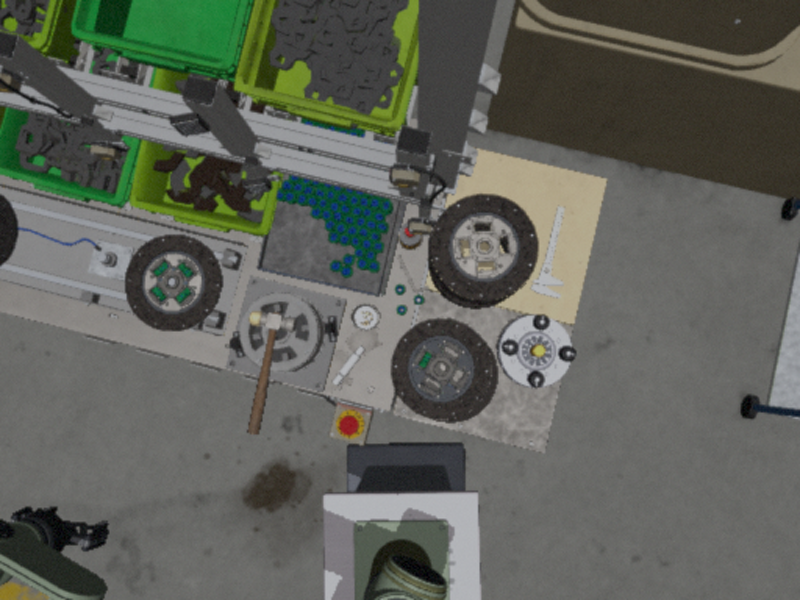

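View pics/side.png

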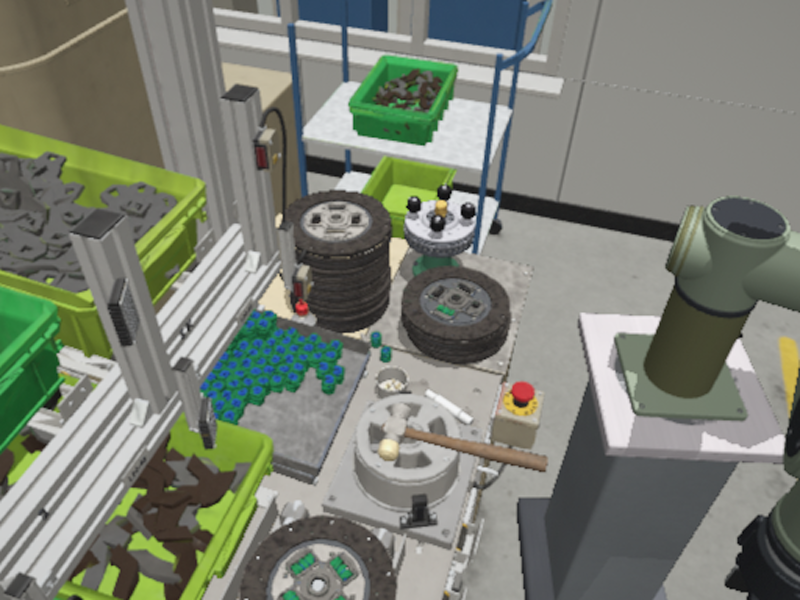

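The top picture shows the jig with four black knobs at about (538,350), the disc stack at (445,370) and a possible cup at (366,317). The side picture shows the jig at (440,215) and the cup at (392,380). Next I'll measure with the depth data.

Run:
```python
from h import *
D={n:dict(np.load(n+".npz")) for n in("side","top")}
for n,d in D.items():
    P=cloud(d);hsv=cv2.cvtColor(d["image"],cv2.COLOR_RGB2HSV)
    x0,y0,x1,y1=(312,195,375,255) if n=="top" else (250,112,312,180)
    m=np.zeros((384,512),bool);m[y0:y1,x0:x1]=1
    dark=m&(hsv[...,2]<75)&(P[...,2]>.155)&(P[...,2]<.2)
    k,l,s,c=cv2.connectedComponentsWithStats(dark.astype(np.uint8))
    for i in range(1,k):
        if s[i,4]>15:
            q=P[l==i];t=q[q[:,2]>np.percentile(q[:,2],90)-.006]
            print(n,"knob",s[i],c[i].round(1),"med",np.median(q,0).round(4),"topmid",((t.min(0)+t.max(0))/2).round(4),"topz",np.percentile(q[:,2],90).round(4))
    br=m&(hsv[...,0]>15)&(hsv[...,0]<35)&(hsv[...,1]>110)&(P[...,2]>.15)
    q=P[br];print(n,"brass",br.sum(),np.median(q,0).round(4),((q.min(0)+q.max(0))/2).round(4),np.percentile(q[:,2],[50,90]))
    # cover flange
    fl=m&(P[...,2]>.12)&(P[...,2]<.15);q=P[fl];print("flange",q.min(0),q.max(0),np.median(q,0),fl.sum())
    u0,v0,u1,v1=(215,185,255,255) if n=="top" else (225,215,275,265)
    z=P[v0:v1,u0:u1]
    hi=(P[...,2]>.028)&(P[...,2]<.042);mm=np.zeros_like(hi);mm[v0:v1,u0:u1]=1;hi&=mm
    k,l,s,c=cv2.connectedComponentsWithStats(hi.astype(np.uint8))
    for i in range(1,k):
        if s[i,4]>10:
            q=P[l==i];print(n,"hi",s[i],c[i].round(1),((q.min(0)+q.max(0))/2).round(4),q.max(0)-q.min(0))
t=D["top"]["image"][180:270,205:385];s=D["side"]["image"][105:270,175:335]
a=cv2.resize(t,(780,390),interpolation=cv2.INTER_CUBIC)
cv2.imwrite("pics/zt.png",a[...,::-1]);cv2.imwrite("pics/zs.png",cv2.resize(s,(580,598),interpolation=cv2.INTER_CUBIC)[...,::-1])
```

```text
side knob [280 119  10   9  60] [284.  123.2] med [ 0.4289 -0.3065  0.1701] topmid [ 0.4279 -0.3107  0.1749] topz 0.1764
side knob [260 126   9  10  55] [264.6 131.1] med [ 0.4871 -0.26    0.168 ] topmid [ 0.4887 -0.266   0.1733] topz 0.1754
side knob [295 131   9   9  59] [298.8 135.2] med [ 0.3854 -0.2469  0.1664] topmid [ 0.3837 -0.2484  0.1749] topz 0.1761
side knob [275 138  10  10  61] [279.6 143.1] med [ 0.4417 -0.2012  0.1689] topmid [ 0.4419 -0.2077  0.1759] topz 0.177
side brass 62 [ 0.4357 -0.258   0.1703] [ 0.4354 -0.2457  0.1641] [0.1703225  0.17511036]
flange [ 0.36423224 -0.33361085  0.12009089] [ 0.5040441  -0.19172476  0.14970037] [ 0.43606863 -0.23981153  0.13550523] 854
side hi [241 234  21  18 104] [250.5 241.8] [0.5113 0.0664 0.0338] [0.05424977 0.05722503 0.01133934]
top knob [342 202   9   9  54] [345.6 206.2] med [ 0.4857 -0.2674  0.1741] topmid [ 0.487  -0.2699  0.176 ] topz 0.1775
top knob [322 218   9   9  47] [326.3 222.1] med [ 0.4394 -0.2123  0.1739] topmid [ 0.442  -0.2116  0.1759] topz 0.1766
top knob [358 222  11   9  64] [362.5 226. ] med [ 0.4289 -0.3136  0.1739] topmid [ 0.4287 -0.3179  0.1763] topz 0.1777
top knob [338 238  10  10  58] [342.2 242. ] med [ 0.3842 -0.2531  0.1747] topmid [ 0.3826 -0.2568  0.1751] topz 0.1773
top brass 47 [ 0.4355 -0.2631  0.1718] [ 0.4354 -0.2644  0.1658] [0.17180175 0.17682962]
flange [ 0.367864   -0.33193473  0.12003042] [ 0.50498389 -0.19636379  0.14679301] [ 0.43342121 -0.25905586  0.13504756] 1298
top hi [225 194  11   7  13] [229.3 195.8] [0.5303 0.0748 0.0344] [0.01915964 0.03241522 0.00958342]
```

View pics/zt.png

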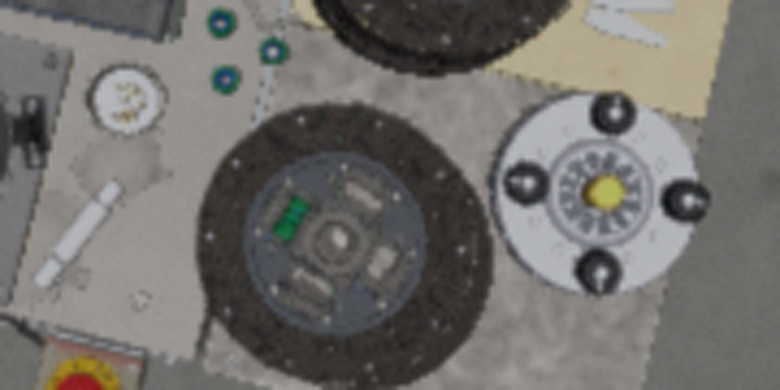

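View pics/zs.png

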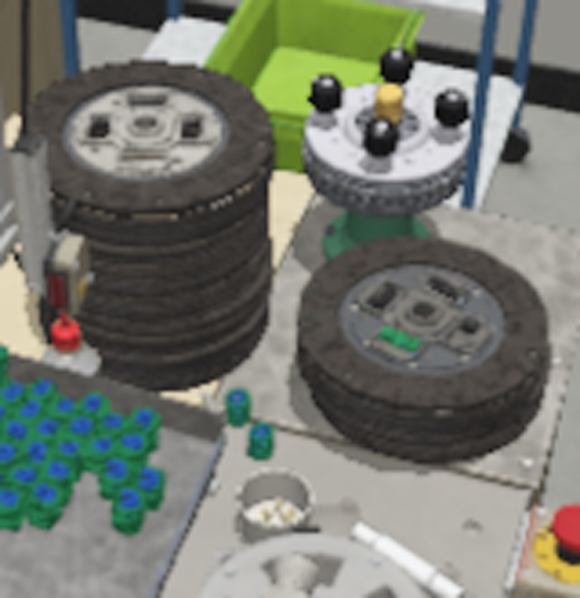

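The zooms show the open tin cup at (127,98) in the top crop, the mandrel at (605,192) and knobs at (613,113), (525,183), (685,200) and (598,270). The jig centre is about (0.435, -0.2635), the knob directions lie at about -7° + 90k, and the cup is about (0.511, 0.066). I'm moving now.

Request:
{"method": "jog_arm", "body": {"commands": [[44, -33, -29, -3, 0], [44, -33, -29, -3, 0], [44, -33, -29, -3, 0], [44, -33, -29, -3, 0], [44, -33, -29, -3, 0], [44, -33, -29, -3, 0], [44, -33, -29, -3, 0], [44, -33, -29, -3, 0]]}}

```text
t: 0.9
position: [0.3475, 0.2568, 0.2551]
tool_rot: [0.137, 0.991, -0.0, -0.0]
ft_force: [0.8, -0.3, 0.4]
width: 0.0439
gripper_force: 0.0
```

```bash
cat >> h.py <<'E'
def go(*targets):
    """tool-axis shifts (mm) to each target (x,y,z mm), at the present yaw, chained"""
    s=robot.sense();r=R.from_quat(s["tool_rot"]);p=s["position"]*1e3;yx=r.as_matrix()
    print("t",round(s["t"],2),"p",p.round(1),"ydir",np.degrees(np.arctan2(yx[1,1],yx[0,1])).round(1),"z",yx[:,2].round(3),"F",np.round(s["ft_force"],1),"T",np.round(s["torque"],2),"w",round(s["width"]*1e3,1),"g",round(s["gripper_force"],1),"q",s["joint_positions"].round(2))
    for t in targets:
        print(t,(r.inv().apply(np.array(t)-p)).round(1));p=np.array(t)
E
python3 -c "
from h import *
go((450,-100,250),(488,-270,200))"
```

```text
t 0.9 p [347.5 256.8 255.1] ydir 74.3 z [-0. -0. -1.] F [ 0.8 -0.3  0.4] T [ 0.03 -0.01  0.03] w 43.9 g 0.0 q [ 0.44 -0.13  1.84 -0.    1.43 -0.86]
(450, -100, 250) [-195.4 -315.7    5.1]
(488, -270, 200) [ -82.7 -153.3   50. ]
```

Request:
{"method": "jog_arm", "body": {"commands": [[44, -24, -39, 1, 0], [44, -24, -39, 1, 0], [44, -24, -39, 1, 0], [44, -24, -39, 1, 0], [44, -24, -39, 1, 0], [44, -24, -39, 1, 0], [44, -24, -39, 1, 0], [44, -24, -39, 1, 0]]}}

```text
t: 1.7
position: [0.4471, -0.0957, 0.2469]
tool_rot: [0.137, 0.991, 0.0, -0.0]
ft_force: [1.3, 0.6, -0.2]
width: 0.044
gripper_force: 0.0
```

Request:
{"method": "jog_arm", "body": {"commands": [[44, -20, -38, 12, 0], [44, -20, -38, 12, 0], [44, -20, -38, 12, 0], [44, -15, -30, 10, 0], [44, 0, 0, 0, 0.12], [44, 0, 0, 0, 0.12], [44, 0, 0, 0, 0]]}}

```text
t: 2.4
position: [0.4799, -0.253, 0.2004]
tool_rot: [0.255, 0.967, 0.0, -0.001]
ft_force: [0.5, 0.1, -0.2]
width: 0.0438
gripper_force: 0.0
```

Run:
```python
from h import *
go((487.9,-269.8,200),(487.9,-269.8,147))
d=viewer.get_image("top");np.savez("top2.npz",**{k:np.array(v) for k,v in d.items()})
e=viewer.get_image("side")
a=cv2.resize(d["image"][180:270,310:390],(390,440),interpolation=cv2.INTER_CUBIC)
b=cv2.resize(e["image"][95:195,240:330],(396,440),interpolation=cv2.INTER_CUBIC)
cv2.imwrite("pics/a1.png",np.hstack([a,b])[...,::-1])
```

```text
t 2.4 p [ 479.9 -253.   200.4] ydir 60.5 z [-0.001  0.001 -1.   ] F [ 0.5  0.1 -0.2] T [ 0.03  0.01 -0.04] w 43.8 g 0.0 q [-0.64  0.17  1.65  0.    1.32 -1.7 ]
(487.9, -269.8, 200) [-15.2 -10.7   0.3]
(487.9, -269.8, 147) [-0.1 -0.  53. ]
```

View pics/a1.png

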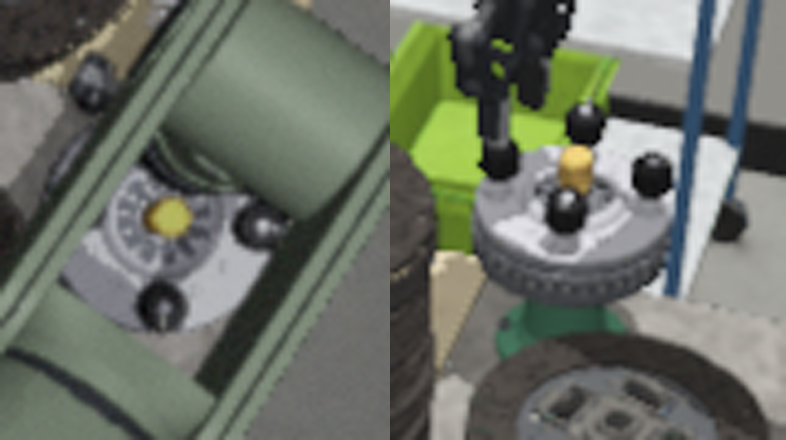

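The crop shows the gripper just behind knob A at (500,158), fingers clear above. I'll centre, descend and close.

Request:
{"method": "jog_arm", "body": {"commands": [[44, -15, -11, 0, 0], [44, 0, 0, 20, 0], [44, 0, 0, 20, 0], [44, 0, 0, 13, 0], [29, 0, 0, 0, 0], [29, 0, 0, 0, 0], [29, 0, 0, 0, 0]]}}

```text
t: 3.2
position: [0.4854, -0.2701, 0.1463]
tool_rot: [0.254, 0.967, -0.001, -0.003]
ft_force: [-3.9, -5.5, -9.6]
width: 0.0294
gripper_force: 18.0
```

```bash
python3 -c "
from h import *
go()"
```

```text
t 3.2 p [ 485.4 -270.1  146.3] ydir 60.6 z [-0.006 -0.    -1.   ] F [-3.9 -5.5 -9.6] T [-0.62  0.53  0.03] w 29.4 g 18.0 q [-0.66  0.25  1.67 -0.    1.22 -1.72]
```

Request:
{"method": "jog_arm", "body": {"commands": [[15, 0, -1.5, 0, 0], [15, 0, 0, 0, 0], [15, 0, 0, 0.3, 0.13], [15, 0, 0, 0.3, 0.13], [15, 0, 0, 0.3, 0.13], [15, 0, 0, 0.3, 0.13], [15, 0, 0, 0.3, 0.13], [15, 0, 0, 0.3, 0.13]]}}

```text
t: 4.0
position: [0.4868, -0.2692, 0.1446]
tool_rot: [0.605, 0.796, 0.001, -0.002]
ft_force: [0.7, 1.1, -12.6]
width: 0.0282
gripper_force: 59.9
```

```bash
python3 -c "
from h import *
go((487.9,-269.8,200))"
```

```text
t 4.0 p [ 486.8 -269.2  144.6] ydir 15.6 z [-0.001  0.004 -1.   ] F [  0.7   1.1 -12.6] T [ 0.22 -0.3   0.11] w 28.2 g 59.9 q [-0.66  0.26  1.67  0.    1.22 -0.93]
(487.9, -269.8, 200) [ -0.7   0.8 -55.4]
```

Request:
{"method": "jog_arm", "body": {"commands": [[44, 0, 0, 0, 0], [44, 0, 0, 0, 0], [44, 0, 0, -23, -0.13], [44, 0, 0, -23, -0.13], [44, 0, 0, 0, -0.13], [44, 0, 0, 0, -0.13], [44, 0, 0, 0, -0.13], [44, 0, 0, 0, -0.13]]}}

```text
t: 4.8
position: [0.4889, -0.2722, 0.1953]
tool_rot: [0.251, 0.968, -0.001, 0.003]
ft_force: [0.5, -0.4, -0.6]
width: 0.0442
gripper_force: 0.0
```

```bash
python3 -c "
from h import *
go((382.2,-257,190.5))"
```

```text
t 4.8 p [ 488.9 -272.2  195.3] ydir 61.0 z [ 0.005 -0.003 -1.   ] F [ 0.5 -0.4 -0.6] T [-0.01  0.01 -0.02] w 44.2 g 0.0 q [-0.66  0.2   1.62  0.    1.31 -1.73]
(382.2, -257, 190.5) [100.7 -38.5   4.2]
```

Request:
{"method": "jog_arm", "body": {"commands": [[44, 34, -13, 0, 0], [44, 34, -13, 1, 0], [44, 33, -12.5, 1, 0], [44, 0, 0, 20, 0], [44, 0, 0, 20, 0], [44, 0, 0, 6, 0], [15, 0, 0, 0, 0], [15, 0, 0, 0, 0]]}}

```text
t: 5.6
position: [0.38, -0.2566, 0.1457]
tool_rot: [0.254, 0.967, -0.002, -0.0]
ft_force: [-5.0, -4.3, -1.6]
width: 0.0284
gripper_force: 59.3
```

```bash
python3 -c "
from h import *
go()"
```

```text
t 5.6 p [ 380.  -256.6  145.7] ydir 60.6 z [-0.002 -0.004 -1.   ] F [-5.  -4.3 -1.6] T [-0.44  0.71 -0.05] w 28.4 g 59.3 q [-0.78  0.05  1.91 -0.    1.18 -1.84]
```

Request:
{"method": "jog_arm", "body": {"commands": [[15, 0, -1, 0, 0], [15, 0, 0, 0.3, 0.13], [15, 0, 0, 0.3, 0.13], [15, 0, 0, 0.3, 0.13], [15, 0, 0, 0.3, 0.13], [15, 0, 0, 0.3, 0.13], [15, 0, 0, 0.3, 0.13], [15, 0, 0, 0, 0]]}}

```text
t: 6.4
position: [0.3815, -0.2556, 0.1437]
tool_rot: [0.603, 0.798, 0.001, 0.001]
ft_force: [2.0, 2.5, -0.6]
width: 0.0283
gripper_force: 59.5
```

```bash
python3 -c "
from h import *
go()"
```

```text
t 6.4 p [ 381.5 -255.6  143.7] ydir 15.9 z [ 0.003  0.    -1.   ] F [ 2.   2.5 -0.6] T [ 0.48 -0.46 -0.07] w 28.3 g 59.5 q [-0.78  0.05  1.91  0.    1.18 -1.06]
```

Request:
{"method": "jog_arm", "body": {"commands": [[44, 0, 0, 0, 0], [44, 0, 0, 0, 0], [44, 0, 0, -23, -0.13], [44, 0, 0, -23, -0.13], [44, 0, 0, 0, -0.13], [44, 0, 0, 0, -0.13], [44, 0, 0, 0, -0.13], [44, 0, 0, 0, -0.13]]}}

```text
t: 7.2
position: [0.3801, -0.2564, 0.1894]
tool_rot: [0.251, 0.968, -0.001, 0.0]
ft_force: [-0.3, -0.9, -0.1]
width: 0.0439
gripper_force: 0.0
```

```bash
python3 -c "
from h import *
go((440,-210.5,190.5))"
```

```text
t 7.2 p [ 380.1 -256.4  189.4] ydir 60.9 z [ 0.001 -0.001 -1.   ] F [-0.3 -0.9 -0.1] T [-0.   -0.04  0.02] w 43.9 g 0.0 q [-0.78 -0.    1.86 -0.    1.28 -1.84]
(440, -210.5, 190.5) [-30.   69.2  -1.2]
```

Request:
{"method": "jog_arm", "body": {"commands": [[44, -15.2, 35, 0, 0], [44, -15.2, 35, 0, 0], [44, 0, 0, 15, 0], [44, 0, 0, 20, 0], [44, 0, 0, 8, 0], [15, 0, 0, 0, 0], [15, 0, 0, 0, 0], [15, 0, 0, 0, 0]]}}

```text
t: 8.0
position: [0.4391, -0.2105, 0.1451]
tool_rot: [0.255, 0.967, -0.001, -0.002]
ft_force: [-4.4, -3.5, -5.6]
width: 0.0284
gripper_force: 59.5
```

```bash
python3 -c "
from h import *
go()"
```

```text
t 8.0 p [ 439.1 -210.5  145.1] ydir 60.5 z [-0.004 -0.001 -1.   ] F [-4.4 -3.5 -5.6] T [-0.43  0.53 -0.02] w 28.4 g 59.5 q [-0.62  0.11  1.84 -0.    1.19 -1.68]
```

Request:
{"method": "jog_arm", "body": {"commands": [[15, 0, 0, 0.3, 0.13], [15, 0, 0, 0.3, 0.13], [15, 0, 0, 0.3, 0.13], [15, 0, 0, 0.3, 0.13], [15, 0, 0, 0.3, 0.13], [15, 0, 0, 0.3, 0.13], [15, 0, 0, 0, 0]]}}

```text
t: 8.7
position: [0.4408, -0.2095, 0.1432]
tool_rot: [0.603, 0.798, 0.001, -0.0]
ft_force: [2.0, -1.6, -10.3]
width: 0.0286
gripper_force: 59.7
```

```bash
python3 -c "
from h import *
go()"
```

```text
t 8.7 p [ 440.8 -209.5  143.2] ydir 15.8 z [ 0.     0.001 -1.   ] F [  2.   -1.6 -10.3] T [ 0.04 -0.52 -0.06] w 28.6 g 59.7 q [-0.62  0.12  1.84  0.    1.18 -0.9 ]
```

Request:
{"method": "jog_arm", "body": {"commands": [[44, 0, 0, 0, 0], [44, 0, 0, 0, 0], [44, 0, 0, -23, -0.13], [44, 0, 0, -23, -0.13], [44, 0, 0, 0, -0.13], [44, 0, 0, 0, -0.13], [44, 0, 0, 0, -0.13], [44, 0, 0, 0, -0.13]]}}

```text
t: 9.5
position: [0.4417, -0.2105, 0.1916]
tool_rot: [0.251, 0.968, -0.001, 0.001]
ft_force: [0.2, 0.2, 0.3]
width: 0.0441
gripper_force: 0.0
```

```bash
python3 -c "
from h import *
go((427.4,-315,190))"
```

```text
t 9.5 p [ 441.7 -210.5  191.6] ydir 60.9 z [ 0.002 -0.002 -1.   ] F [0.2 0.2 0.3] T [-0.04  0.05 -0.02] w 44.1 g 0.0 q [-0.62  0.06  1.79 -0.    1.29 -1.68]
(427.4, -315, 190) [-38.3 -98.3   1.8]
```

Request:
{"method": "jog_arm", "body": {"commands": [[44, -12.7, -32.7, 0, 0], [44, -12.8, -32.8, 0, 0], [44, -12.8, -32.8, 0, 0], [44, 0, 0, 20, 0], [44, 0, 0, 20, 0], [44, 0, 0, 5, 0], [15, 0, 0, 0, 0], [15, 0, 0, 0, 0]]}}

```text
t: 10.3
position: [0.4249, -0.3152, 0.1454]
tool_rot: [0.254, 0.967, -0.001, -0.001]
ft_force: [-4.6, -3.3, -4.5]
width: 0.0283
gripper_force: 59.4
```

```bash
python3 -c "
from h import *
go()"
```

```text
t 10.3 p [ 424.9 -315.2  145.4] ydir 60.6 z [-0.002 -0.002 -1.   ] F [-4.6 -3.3 -4.5] T [-0.48  0.54 -0.08] w 28.3 g 59.4 q [-0.8   0.2   1.74 -0.    1.2  -1.86]
```

Request:
{"method": "jog_arm", "body": {"commands": [[15, 0, 0, 0, 0], [15, 0, 0, 0.3, 0.13], [15, 0, 0, 0.3, 0.13], [15, 0, 0, 0.3, 0.13], [15, 0, 0, 0.3, 0.13], [15, 0, 0, 0.3, 0.13], [15, 0, 0, 0.3, 0.13], [15, 0, 0, 0, 0]]}}

```text
t: 11.1
position: [0.4271, -0.3137, 0.1435]
tool_rot: [0.603, 0.798, 0.001, 0.001]
ft_force: [4.1, 1.4, -7.2]
width: 0.0281
gripper_force: 59.5
```

```bash
python3 -c "
from h import *
go()"
```

```text
t 11.1 p [ 427.1 -313.7  143.5] ydir 15.9 z [ 0.003  0.    -1.   ] F [ 4.1  1.4 -7.2] T [ 0.21 -0.82 -0.02] w 28.1 g 59.5 q [-0.8   0.2   1.74  0.    1.2  -1.08]
```

Request:
{"method": "jog_arm", "body": {"commands": [[44, 0, 0, 0, 0], [44, 0, 0, 0, 0], [44, 0, 0, -23, -0.13], [44, 0, 0, -23, -0.13], [44, 0, 0, 0, -0.13], [44, 0, 0, 0, -0.13], [44, 0, 0, 0, -0.13], [44, 0, 0, 0, -0.13]]}}

```text
t: 11.9
position: [0.426, -0.3149, 0.1904]
tool_rot: [0.251, 0.968, -0.001, 0.001]
ft_force: [1.0, -0.8, -0.7]
width: 0.044
gripper_force: 0.0
```

Run:
```python
from h import *
go((486.9,-269.3,190))
for n in("side","top"):
    d=viewer.get_image(n);P=cloud(d);hsv=cv2.cvtColor(d["image"],cv2.COLOR_RGB2HSV)
    x0,y0,x1,y1=(312,195,375,255) if n=="top" else (250,112,312,180)
    m=np.zeros((384,512),bool);m[y0:y1,x0:x1]=1
    dark=m&(hsv[...,2]<75)&(P[...,2]>.15)&(P[...,2]<.185)
    k,l,s,c=cv2.connectedComponentsWithStats(dark.astype(np.uint8))
    for i in range(1,k):
        if s[i,4]>15: q=P[l==i];print(n,s[i],np.median(q,0).round(4),np.percentile(q[:,2],90).round(4))
    q=P[300:0:-1] if 0 else None
```

```text
t 11.9 p [ 426.  -314.9  190.4] ydir 60.9 z [ 0.001 -0.002 -1.   ] F [ 1.  -0.8 -0.7] T [-0.04 -0.01  0.  ] w 44.0 g 0.0 q [-0.8   0.15  1.7  -0.    1.29 -1.86]
(486.9, -269.3, 190) [-31.   69.5   0.4]
side [280 120  10   9  57] [ 0.4293 -0.3065  0.1676] 0.1735
side [260 127   9  10  59] [ 0.4895 -0.2603  0.1659] 0.1741
side [295 131   9   9  56] [ 0.3851 -0.2471  0.1655] 0.1742
side [275 139  11  10  65] [ 0.4414 -0.2015  0.1659] 0.1728
top [341 202  10   9  53] [ 0.4847 -0.2678  0.1707] 0.1761
top [322 218   9   9  47] [ 0.4393 -0.2123  0.1718] 0.1741
top [338 238   7   7  24] [ 0.3897 -0.25    0.1701] 0.176
```

Request:
{"method": "jog_arm", "body": {"commands": [[44, -15.5, 34.7, 0, 0], [44, -15.5, 34.7, 0, 0], [44, 0, 0, 20, 0], [44, 0, 0, 20, 0], [44, 0, 0, 6, 0], [15, 0, 0, 0, 0], [15, 0, 0, 0, 0], [15, 0, 0, 0, 0]]}}

```text
t: 12.8
position: [0.4853, -0.2699, 0.1428]
tool_rot: [0.255, 0.967, -0.001, -0.001]
ft_force: [-4.3, -3.9, -5.5]
width: 0.0282
gripper_force: 59.5
```

Request:
{"method": "jog_arm", "body": {"commands": [[15, 0, 0, 0.3, 0.13], [15, 0, 0, 0.3, 0.13], [15, 0, 0, 0.3, 0.13], [15, 0, 0, 0.3, 0.13], [15, 0, 0, 0.3, 0.13], [15, 0, 0, 0, 0]]}}

```text
t: 13.4
position: [0.4866, -0.2691, 0.1412]
tool_rot: [0.55, 0.835, 0.0, -0.0]
ft_force: [-1.5, -0.8, -7.6]
width: 0.0284
gripper_force: 59.5
```

```bash
python3 -c "
from h import *
go()"
```

```text
t 13.4 p [ 486.6 -269.1  141.2] ydir 23.2 z [-0.     0.001 -1.   ] F [-1.5 -0.8 -7.6] T [-0.09 -0.1  -0.03] w 28.4 g 59.5 q [-0.66  0.26  1.68  0.    1.21 -1.07]
```

Request:
{"method": "jog_arm", "body": {"commands": [[15, 0, 0, 0.2, 0.07], [15, 0, 0, 0.1, 0.07], [15, 0, 0, 0, 0.07], [15, 0, 0, 0, 0]]}}

```text
t: 13.8
position: [0.4867, -0.2683, 0.1411]
tool_rot: [0.633, 0.774, 0.0, -0.001]
ft_force: [0.1, 1.1, -6.1]
width: 0.0286
gripper_force: 59.7
```

```bash
python3 -c "
from h import *
go()"
```

```text
t 13.8 p [ 486.7 -268.3  141.1] ydir 11.5 z [-0.001  0.001 -1.   ] F [ 0.1  1.1 -6.1] T [ 0.35 -0.02  0.89] w 28.6 g 59.7 q [-0.66  0.26  1.68  0.    1.21 -0.86]
```

Request:
{"method": "jog_arm", "body": {"commands": [[44, 0, 0, 0, 0], [44, 0, 0, 0, 0], [44, 0, 0, -24, -0.14], [44, 0, 0, -23, -0.14], [44, 0, 0, 0, -0.14], [44, 0, 0, 0, -0.14], [44, 0, 0, 0, -0.14], [44, 0, 0, 0, -0.14]]}}

```text
t: 14.6
position: [0.4879, -0.2701, 0.19]
tool_rot: [0.261, 0.965, -0.001, 0.002]
ft_force: [-0.2, -0.2, -0.3]
width: 0.0436
gripper_force: 0.0
```

```bash
python3 -c "
from h import *
go((381.7,-255.8,190))"
```

```text
t 14.6 p [ 487.9 -270.1  190. ] ydir 59.7 z [ 0.003 -0.002 -1.   ] F [-0.2 -0.2 -0.3] T [-0.04 -0.03  0.01] w 43.6 g 0.0 q [-0.66  0.2   1.63  0.    1.3  -1.7 ]
(381.7, -255.8, 190) [ 98.9 -41.3  -0.3]
```

Request:
{"method": "jog_arm", "body": {"commands": [[44, 33, -13.8, 0, 0], [44, 33, -13.8, 0, 0], [44, 33, -13.7, 0, 0], [44, 0, 0, 20, 0], [44, 0, 0, 20, 0], [44, 0, 0, 5, 0], [15, 0, 0, 0, 0], [15, 0, 0, 0, 0]]}}

```text
t: 15.4
position: [0.3795, -0.2561, 0.144]
tool_rot: [0.264, 0.965, -0.002, -0.001]
ft_force: [-6.6, -5.3, -2.9]
width: 0.0281
gripper_force: 59.3
```

Request:
{"method": "jog_arm", "body": {"commands": [[15, 0, 0, 0, 0], [15, 0, 0, 0.3, 0.13], [15, 0, 0, 0.3, 0.13], [15, 0, 0, 0.3, 0.13], [15, 0, 0, 0.3, 0.13], [15, 0, 0, 0.3, 0.13], [15, 0, 0, 0, 0]]}}

```text
t: 16.1
position: [0.3811, -0.2549, 0.1425]
tool_rot: [0.558, 0.83, -0.0, 0.001]
ft_force: [-1.3, -1.0, -2.7]
width: 0.0281
gripper_force: 59.4
```

```bash
python3 -c "
from h import *
go()"
```

```text
t 16.1 p [ 381.1 -254.9  142.5] ydir 22.1 z [ 0.    -0.001 -1.   ] F [-1.3 -1.  -2.7] T [-0.24  0.04 -0.07] w 28.1 g 59.4 q [-0.78  0.05  1.91 -0.    1.18 -1.16]
```

Request:
{"method": "jog_arm", "body": {"commands": [[15, 0, 0, 0.2, 0.07], [15, 0, 0, 0.1, 0.07], [15, 0, 0, 0, 0.07], [15, 0, 0, 0, 0]]}}

```text
t: 16.5
position: [0.3817, -0.2548, 0.142]
tool_rot: [0.641, 0.768, -0.0, 0.001]
ft_force: [2.1, -1.8, -4.6]
width: 0.028
gripper_force: 59.5
```

```bash
python3 -c "
from h import *
go()"
```

```text
t 16.5 p [ 381.7 -254.8  142. ] ydir 10.3 z [ 0.002 -0.002 -1.   ] F [ 2.1 -1.8 -4.6] T [-0.28 -0.41  0.52] w 28.0 g 59.5 q [-0.78  0.05  1.91  0.    1.17 -0.96]
```

Request:
{"method": "jog_arm", "body": {"commands": [[15, 0, 0, 0, 0.05], [15, 0, 0, 0, 0.05], [15, 0, 0, 0, 0]]}}

```text
t: 16.8
position: [0.3818, -0.2541, 0.1421]
tool_rot: [0.677, 0.736, 0.0, 0.001]
ft_force: [2.9, 1.4, -4.2]
width: 0.0283
gripper_force: 59.5
```

```bash
python3 -c "
from h import *
go()"
```

```text
t 16.8 p [ 381.8 -254.1  142.1] ydir 4.7 z [ 0.002 -0.    -1.   ] F [ 2.9  1.4 -4.2] T [ 0.22 -0.52  1.26] w 28.3 g 59.5 q [-0.78  0.05  1.91  0.    1.17 -0.86]
```

Request:
{"method": "jog_arm", "body": {"commands": [[44, 0, 0, 0, 0], [44, 0, 0, 0, 0], [44, 0, 0, -24, -0.145], [44, 0, 0, -23, -0.145], [44, 0, 0, 0, -0.145], [44, 0, 0, 0, -0.145], [44, 0, 0, 0, -0.145], [44, 0, 0, 0, -0.145]]}}

```text
t: 17.6
position: [0.3807, -0.2546, 0.1891]
tool_rot: [0.305, 0.952, -0.0, 0.0]
ft_force: [-0.3, 0.0, -0.0]
width: 0.0442
gripper_force: 0.0
```

```bash
python3 -c "
from h import *
go((440.8,-209.8,190))"
```

```text
t 17.6 p [ 380.7 -254.6  189.1] ydir 54.5 z [ 0.    -0.001 -1.   ] F [-0.3  0.  -0. ] T [-0.   -0.04  0.  ] w 44.2 g 0.0 q [-0.78 -0.01  1.87 -0.    1.28 -1.73]
(440.8, -209.8, 190) [-23.   71.3  -0.9]
```

Request:
{"method": "jog_arm", "body": {"commands": [[44, -11.5, 35.6, 0, 0], [44, -11.5, 35.6, 0, 0], [44, 0, 0, 20, -0.1], [44, 0, 0, 20, 0], [44, 0, 0, 5, 0], [15, 0, 0, 0, 0], [15, 0, 0, 0, 0], [15, 0, 0, 0, 0]]}}

```text
t: 18.4
position: [0.4395, -0.2107, 0.1434]
tool_rot: [0.26, 0.966, -0.001, -0.001]
ft_force: [-4.5, -4.1, -4.8]
width: 0.0281
gripper_force: 59.4
```

Request:
{"method": "jog_arm", "body": {"commands": [[15, 0, 0, 0.3, 0.13], [15, 0, 0, 0.3, 0.13], [15, 0, 0, 0.3, 0.13], [15, 0, 0, 0.3, 0.13], [15, 0, 0, 0.3, 0.13], [15, 0, 0, 0, 0]]}}

```text
t: 19.0
position: [0.4407, -0.2099, 0.1418]
tool_rot: [0.554, 0.832, 0.0, -0.0]
ft_force: [-0.4, 0.5, -8.0]
width: 0.0284
gripper_force: 59.5
```

```bash
python3 -c "
from h import *
go()"
```

```text
t 19.0 p [ 440.7 -209.9  141.8] ydir 22.6 z [-0.     0.001 -1.   ] F [-0.4  0.5 -8. ] T [-0.07 -0.13 -0.04] w 28.4 g 59.5 q [-0.62  0.12  1.84  0.    1.18 -1.02]
```

Request:
{"method": "jog_arm", "body": {"commands": [[15, 0, 0, 0.2, 0.07], [15, 0, 0, 0.1, 0.07], [15, 0, 0, 0, 0.07], [15, 0, 0, 0, 0.04], [15, 0, 0, 0, 0]]}}

```text
t: 19.5
position: [0.4409, -0.2091, 0.1418]
tool_rot: [0.653, 0.758, 0.001, -0.001]
ft_force: [0.3, 2.3, -4.7]
width: 0.0286
gripper_force: 59.6
```

```bash
python3 -c "
from h import *
go()"
```

```text
t 19.5 p [ 440.9 -209.1  141.8] ydir 8.5 z [-0.     0.002 -1.   ] F [ 0.3  2.3 -4.7] T [ 0.39 -0.01  0.05] w 28.6 g 59.6 q [-0.62  0.12  1.84  0.    1.18 -0.77]
```

Request:
{"method": "jog_arm", "body": {"commands": [[15, 0, 0, 0, 0.06], [15, 0, 0, 0, 0]]}}

```text
t: 19.7
position: [0.4411, -0.2092, 0.1417]
tool_rot: [0.674, 0.739, 0.0, -0.0]
ft_force: [0.1, 3.3, -4.3]
width: 0.0285
gripper_force: 59.6
```

```bash
python3 -c "
from h import *
go()"
```

```text
t 19.7 p [ 441.1 -209.2  141.7] ydir 5.2 z [-0.     0.001 -1.   ] F [ 0.1  3.3 -4.3] T [ 0.5  -0.08  1.01] w 28.5 g 59.6 q [-0.62  0.12  1.84  0.    1.18 -0.71]
```

Request:
{"method": "jog_arm", "body": {"commands": [[15, 0, 0, 0, 0.06], [15, 0, 0, 0, 0]]}}

```text
t: 19.9
position: [0.4413, -0.2093, 0.1418]
tool_rot: [0.697, 0.717, 0.001, -0.0]
ft_force: [1.0, 3.9, -3.4]
width: 0.0283
gripper_force: 59.5
```

```bash
python3 -c "
from h import *
go()"
```

```text
t 19.9 p [ 441.3 -209.3  141.8] ydir 1.6 z [ 0.     0.001 -1.   ] F [ 1.   3.9 -3.4] T [ 0.53 -0.15  0.14] w 28.3 g 59.5 q [-0.62  0.12  1.84  0.    1.18 -0.65]
```

Request:
{"method": "jog_arm", "body": {"commands": [[44, 0, 0, 0, 0], [44, 0, 0, 0, 0], [44, 0, 0, -24, -0.145], [44, 0, 0, -23, -0.145], [44, 0, 0, 0, -0.145], [44, 0, 0, 0, -0.145], [44, 0, 0, 0, -0.145], [44, 0, 0, 0, -0.145]]}}

```text
t: 20.7
position: [0.4417, -0.211, 0.19]
tool_rot: [0.328, 0.945, -0.001, 0.001]
ft_force: [0.3, 0.7, -0.3]
width: 0.0441
gripper_force: 0.0
```

Request:
{"method": "jog_arm", "body": {"commands": [[44, 0, 0, 0, -0.145], [44, 0, 0, 0, 0]]}}

```text
t: 20.9
position: [0.4416, -0.2109, 0.1898]
tool_rot: [0.262, 0.965, -0.001, 0.001]
ft_force: [-0.9, 0.1, 0.3]
width: 0.0441
gripper_force: 0.0
```

```bash
python3 -c "
from h import *
go((427.2,-314.4,190))"
```

```text
t 20.9 p [ 441.6 -210.9  189.8] ydir 59.6 z [ 0.002 -0.002 -1.   ] F [-0.9  0.1  0.3] T [ 0.03 -0.04  0.02] w 44.1 g 0.0 q [-0.62  0.06  1.79 -0.    1.28 -1.66]
(427.2, -314.4, 190) [-39.9 -96.6  -0. ]
```

Request:
{"method": "jog_arm", "body": {"commands": [[44, -13.3, -32.2, 0, 0], [44, -13.3, -32.2, 0, 0], [44, -13.3, -32.2, 0, 0], [44, 0, 0, 20, 0], [44, 0, 0, 20, 0], [44, 0, 0, 5, 0], [15, 0, 0, 0, 0], [15, 0, 0, 0, 0]]}}

```text
t: 21.7
position: [0.4248, -0.3149, 0.1435]
tool_rot: [0.262, 0.965, -0.002, -0.002]
ft_force: [-5.5, -6.3, -5.9]
width: 0.0288
gripper_force: 59.5
```

Request:
{"method": "jog_arm", "body": {"commands": [[15, 0, 0, 0, 0], [15, 0, 0, 0.3, 0.13], [15, 0, 0, 0.3, 0.13], [15, 0, 0, 0.3, 0.13], [15, 0, 0, 0.3, 0.13], [15, 0, 0, 0.3, 0.13], [15, 0, 0, 0, 0]]}}

```text
t: 22.4
position: [0.4267, -0.3134, 0.142]
tool_rot: [0.556, 0.831, -0.0, 0.0]
ft_force: [0.8, -3.4, -8.5]
width: 0.0284
gripper_force: 59.6
```

```bash
python3 -c "
from h import *
go()"
```

```text
t 22.4 p [ 426.7 -313.4  142. ] ydir 22.4 z [ 0.    -0.001 -1.   ] F [ 0.8 -3.4 -8.5] T [-0.27 -0.34 -0.08] w 28.4 g 59.6 q [-0.8   0.2   1.74 -0.    1.2  -1.19]
```

Request:
{"method": "jog_arm", "body": {"commands": [[15, 0, 0, 0.2, 0.07], [15, 0, 0, 0.1, 0.07], [15, 0, 0, 0, 0]]}}

```text
t: 22.7
position: [0.4272, -0.3133, 0.1417]
tool_rot: [0.611, 0.791, 0.0, 0.001]
ft_force: [3.5, -2.5, -9.8]
width: 0.0287
gripper_force: 59.7
```

```bash
python3 -c "
from h import *
go()"
```

```text
t 22.7 p [ 427.2 -313.3  141.7] ydir 14.6 z [ 0.001 -0.001 -1.   ] F [ 3.5 -2.5 -9.8] T [-0.19 -0.74  0.72] w 28.7 g 59.7 q [-0.8   0.2   1.74  0.    1.19 -1.05]
```

Request:
{"method": "jog_arm", "body": {"commands": [[15, 0, 0, 0, 0.07], [15, 0, 0, 0, 0]]}}

```text
t: 22.9
position: [0.4271, -0.3126, 0.1419]
tool_rot: [0.638, 0.77, 0.0, -0.0]
ft_force: [2.3, 1.0, -7.2]
width: 0.0279
gripper_force: 59.8
```

```bash
python3 -c "
from h import *
go()"
```

```text
t 22.9 p [ 427.1 -312.6  141.9] ydir 10.7 z [ 0.     0.001 -1.   ] F [ 2.3  1.  -7.2] T [ 0.14 -0.51  1.08] w 27.9 g 59.8 q [-0.8   0.2   1.74  0.    1.2  -0.98]
```

Request:
{"method": "jog_arm", "body": {"commands": [[15, 0, 0, 0, 0.05], [15, 0, 0, 0, 0]]}}

```text
t: 23.1
position: [0.4271, -0.3119, 0.142]
tool_rot: [0.658, 0.753, 0.001, -0.001]
ft_force: [3.4, 3.8, -5.4]
width: 0.0283
gripper_force: 59.9
```

```bash
python3 -c "
from h import *
go()"
```

```text
t 23.1 p [ 427.1 -311.9  142. ] ydir 7.8 z [ 0.     0.002 -1.   ] F [ 3.4  3.8 -5.4] T [ 0.67 -0.6   1.02] w 28.3 g 59.9 q [-0.8   0.2   1.74  0.    1.2  -0.93]
```

All four knobs gave a hard-stop torque. Now for the mandrel.

Request:
{"method": "jog_arm", "body": {"commands": [[44, 0, 0, 0, 0], [44, 0, 0, 0, 0], [44, 0, 0, -28, -0.13], [44, 0, 0, -28, -0.13], [44, 0, 0, 0, -0.14], [44, 0, 0, 0, -0.13], [44, 0, 0, 0, 0]]}}

```text
t: 23.8
position: [0.4269, -0.3145, 0.1995]
tool_rot: [0.44, 0.898, -0.001, 0.001]
ft_force: [0.3, -0.6, -0.3]
width: 0.0441
gripper_force: 0.0
```

Run:
```python
from h import *
go((434.2,-262,198),(434.2,-262,145))
for n in("side","top"):
    d=viewer.get_image(n);P=cloud(d)
    u0,v0,u1,v1=(215,185,250,220) if n=="top" else (225,215,275,265)
    hi=(P[...,2]>.026)&(P[...,2]<.045);mm=np.zeros_like(hi);mm[v0:v1,u0:u1]=1;hi&=mm
    k,l,s,c=cv2.connectedComponentsWithStats(hi.astype(np.uint8))
    i=1+np.argmax(s[1:,4]);q=P[l==i]
    A=np.c_[2*q[:,:2],np.ones(len(q))];r=np.linalg.lstsq(A,(q[:,:2]**2).sum(1),rcond=None)[0]
    print(n,s[i],((q.min(0)+q.max(0))/2).round(4),"fit",r[:2].round(4),np.sqrt(r[2]+r[:2]@r[:2]).round(4))
    if n=="side":
        zs=cv2.resize(d["image"][95:195,240:330],(630,590),interpolation=cv2.INTER_CUBIC);cv2.imwrite("pics/b1.png",zs[...,::-1])
```

```text
t 23.8 p [ 426.9 -314.5  199.5] ydir 37.8 z [ 0.002 -0.003 -1.   ] F [ 0.3 -0.6 -0.3] T [-0.02 -0.   -0.06] w 44.1 g 0.0 q [-0.8   0.14  1.69 -0.    1.31 -1.46]
(434.2, -262, 198) [37.  38.   1.4]
(434.2, -262, 145) [ 0.2  0.  53. ]
side [241 234  21  19 125] [0.5113 0.067  0.033 ] fit [0.5119 0.0675] 0.027
top [225 194  11   8  15] [0.529  0.0753 0.0327] fit [0.5135 0.066 ] 0.0265
```

View pics/b1.png

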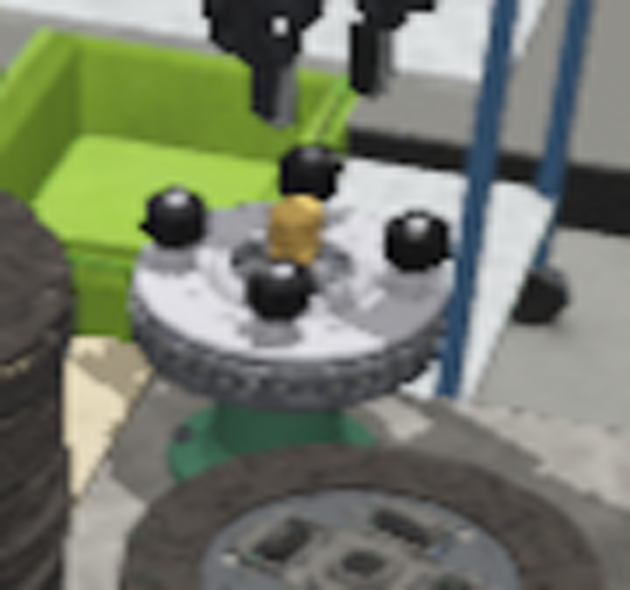

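The picture shows the cover seated level with knobs at (175,215), (308,172), (416,240) and (278,290), and the mandrel at (297,228). The cup fits at (0.512, 0.067).

Request:
{"method": "jog_arm", "body": {"commands": [[44, 18.5, 19, 0, 0], [44, 18.5, 19, 0, 0], [44, 0, 0, 20, 0], [44, 0, 0, 20, 0], [44, 0, 0, 14, 0], [10, 0, 0, 0, 0], [10, 0, 0, 0, 0], [10, 0, 0, 0, 0]]}}

```text
t: 24.7
position: [0.4336, -0.261, 0.1441]
tool_rot: [0.44, 0.898, -0.0, -0.0]
ft_force: [-1.5, 0.9, -2.7]
width: 0.0223
gripper_force: 58.8
```

```bash
python3 -c "
from h import *
go()"
```

```text
t 24.7 p [ 433.6 -261.   144.1] ydir 37.8 z [-0.001  0.    -1.   ] F [-1.5  0.9 -2.7] T [ 0.03  0.24 -0.05] w 22.3 g 58.8 q [-0.71  0.15  1.8  -0.    1.19 -1.37]
```

Request:
{"method": "jog_arm", "body": {"commands": [[10, 0, 0, -6, 0], [10, 0, 0, -8, 0], [10, 0, 0, -10, 0], [10, 0, 0, -15, 0], [10, 0, 0, -20, 0], [10, 0, 0, -20, 0], [10, 0, 0, -16, 0], [10, 0, 0, 0, 0]]}}

```text
t: 25.5
position: [0.4361, -0.2625, 0.2433]
tool_rot: [0.439, 0.898, -0.001, 0.004]
ft_force: [0.0, -0.7, -1.3]
width: 0.0224
gripper_force: 58.8
```

```bash
python3 -c "
from h import *
go((511.5,67.5,240),(511.5,67.5,46))"
```

```text
t 25.5 p [ 436.1 -262.5  243.3] ydir 37.9 z [ 0.007 -0.006 -1.   ] F [ 0.  -0.7 -1.3] T [-0.02 -0.01 -0.01] w 22.4 g 58.8 q [-0.71  0.05  1.69  0.    1.39 -1.37]
(511.5, 67.5, 240) [214.2 262.1   2. ]
(511.5, 67.5, 46) [  1.7  -0.4 194. ]
```

Request:
{"method": "jog_arm", "body": {"commands": [[10, 32.5, 25.3, 0, 0], [10, 32.5, 25.3, 0, 0], [10, 32.5, 25.3, 0, 0], [10, 32.5, 25.3, 0, 0], [10, 21, 40, 0, 0], [10, 21, 40, 0, 0], [10, 21, 40, 0, 0], [10, 21, 40, 0, 0]]}}

```text
t: 26.3
position: [0.5091, 0.0703, 0.2388]
tool_rot: [0.439, 0.898, 0.0, 0.0]
ft_force: [0.6, -0.4, -0.8]
width: 0.0223
gripper_force: 59.2
```

Request:
{"method": "jog_arm", "body": {"commands": [[10, 0, 0, 0, 0], [10, 0, 0, 0, 0]]}}

```text
t: 26.5
position: [0.5085, 0.0693, 0.2383]
tool_rot: [0.438, 0.899, -0.0, -0.0]
ft_force: [-0.4, 0.4, -2.4]
width: 0.0221
gripper_force: 59.5
```

Run:
```python
from h import *
go((511.5,67.5,120),(511.5,67.5,46))
d=viewer.get_image("side");e=viewer.get_image("top")
a=cv2.resize(d["image"][140:270,200:310],(400,473),interpolation=cv2.INTER_CUBIC)
b=cv2.resize(e["image"][150:250,195:280],(400,473),interpolation=cv2.INTER_CUBIC)
cv2.imwrite("pics/c1.png",np.hstack([a,b])[...,::-1])
```

```text
t 26.5 p [508.5  69.3 238.3] ydir 38.0 z [-0.001 -0.001 -1.   ] F [-0.4  0.4 -2.4] T [-0.03  0.    0.05] w 22.1 g 59.5 q [-0.03  0.07  1.68 -0.    1.39 -0.7 ]
(511.5, 67.5, 120) [ -3.3   1.4 118.3]
(511.5, 67.5, 46) [-0.   0.1 74. ]
```

View pics/c1.png

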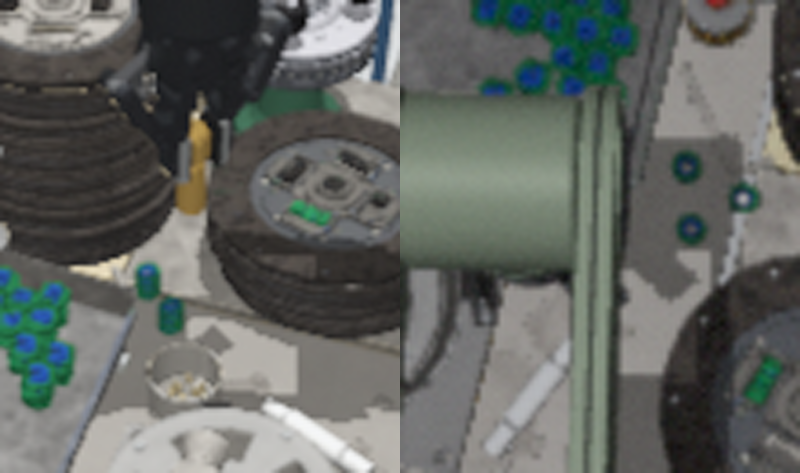

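The mandrel is held upright at (195,170) and the cup is at (184,375), clear below. Descending.

Request:
{"method": "jog_arm", "body": {"commands": [[10, -3.3, 1.4, 0, 0], [10, 0, 0, 35, 0], [10, 0, 0, 35, 0], [10, 0, 0, 35, 0], [10, 0, 0, 30, 0], [10, 0, 0, 15, 0], [10, 0, 0, 0, 0]]}}

```text
t: 27.3
position: [0.5093, 0.0653, 0.0861]
tool_rot: [0.44, 0.898, -0.001, -0.003]
ft_force: [-1.0, 0.1, -1.6]
width: 0.0225
gripper_force: 59.6
```

Run:
```python
from h import *
go((511.5,67.5,46))
d=viewer.get_image("side")
a=cv2.resize(d["image"][180:270,200:310],(550,450),interpolation=cv2.INTER_CUBIC)
cv2.imwrite("pics/c2.png",a[...,::-1])
```

```text
t 27.3 p [509.3  65.3  86.1] ydir 37.7 z [-0.006  0.    -1.   ] F [-1.   0.1 -1.6] T [0.01 0.   0.03] w 22.5 g 59.6 q [-0.04  0.25  1.81 -0.    1.08 -0.7 ]
(511.5, 67.5, 46) [ 0.2  3.3 40.1]
```

View pics/c2.png

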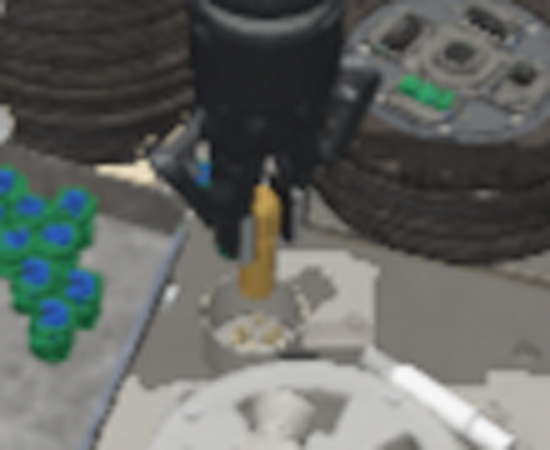

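The foot at (257,297) is centred over the cup mouth (253,315).

Request:
{"method": "jog_arm", "body": {"commands": [[10, 0, 2, 8, 0], [10, 0, 0, 12, 0], [10, 0, 0, 10, 0], [10, 0, 0, 5, 0], [10, 0, 0, 3, 0], [10, 0, 0, 0, 0]]}}

```text
t: 27.95
position: [0.513, 0.068, 0.0503]
tool_rot: [0.439, 0.898, -0.0, -0.001]
ft_force: [0.1, 0.4, -1.2]
width: 0.0225
gripper_force: 59.6
```

```bash
python3 -c "
from h import *
go((511.5,67.5,46))"
```

```text
t 27.95 p [513.   68.   50.3] ydir 37.9 z [-0.001  0.    -1.   ] F [ 0.1  0.4 -1.2] T [-0.    0.04  0.02] w 22.5 g 59.6 q [-0.04  0.32  1.83 -0.    1.   -0.7 ]
(511.5, 67.5, 46) [ 0.5 -1.5  4.3]
```

Request:
{"method": "jog_arm", "body": {"commands": [[10, 0, 0, 2, 0], [10, 0, 0, 2, 0], [10, 0, 0, 1, 0], [10, 0, 0, 0, 0]]}}

```text
t: 28.35
position: [0.5134, 0.0679, 0.0458]
tool_rot: [0.439, 0.898, -0.0, -0.0]
ft_force: [0.4, -0.0, -1.9]
width: 0.0226
gripper_force: 59.6
```

```bash
python3 -c "
from h import *
go((511.5,67.5,46))"
```

```text
t 28.35 p [513.4  67.9  45.8] ydir 37.9 z [-0. -0. -1.] F [ 0.4 -0.  -1.9] T [-0.03 -0.03  0.05] w 22.6 g 59.6 q [-0.04  0.32  1.83 -0.    0.99 -0.7 ]
(511.5, 67.5, 46) [ 0.8 -1.8 -0.2]
```

Request:
{"method": "jog_arm", "body": {"commands": [[10, 0, 0, 1, 0], [10, 0, 0, 1, 0], [10, 0, 0, 0, 0]]}}

```text
t: 28.65
position: [0.5134, 0.0679, 0.0438]
tool_rot: [0.439, 0.898, -0.0, -0.0]
ft_force: [-0.0, -0.3, -2.6]
width: 0.0227
gripper_force: 59.6
```

```bash
python3 -c "
from h import *
go()"
```

```text
t 28.65 p [513.4  67.9  43.8] ydir 37.9 z [-0.  0. -1.] F [-0.  -0.3 -2.6] T [-0.02  0.02  0.02] w 22.7 g 59.6 q [-0.04  0.33  1.83  0.    0.99 -0.7 ]
```

Request:
{"method": "jog_arm", "body": {"commands": [[10, 0, 0, 1, 0], [10, 0, 0, 0, 0]]}}

```text
t: 28.85
position: [0.5134, 0.0679, 0.0428]
tool_rot: [0.439, 0.898, -0.0, -0.0]
ft_force: [-0.3, -0.9, -2.3]
width: 0.0225
gripper_force: 59.6
```

```bash
python3 -c "
from h import *
go()"
```

```text
t 28.85 p [513.4  67.9  42.8] ydir 37.9 z [-0. -0. -1.] F [-0.3 -0.9 -2.3] T [ 0.01 -0.02 -0.  ] w 22.5 g 59.6 q [-0.04  0.33  1.83 -0.    0.99 -0.7 ]
```

Request:
{"method": "jog_arm", "body": {"commands": [[10, 0, 0, 0.8, 0], [10, 0, 0, 0, 0]]}}

```text
t: 29.05
position: [0.5136, 0.0679, 0.0422]
tool_rot: [0.439, 0.898, 0.0, 0.0]
ft_force: [0.7, -0.1, -1.6]
width: 0.0221
gripper_force: 59.7
```

```bash
python3 -c "
from h import *
go()"
```

```text
t 29.05 p [513.6  67.9  42.2] ydir 37.9 z [ 0. -0. -1.] F [ 0.7 -0.1 -1.6] T [ 0.07  0.02 -0.03] w 22.1 g 59.7 q [-0.04  0.33  1.83 -0.    0.98 -0.7 ]
```

Request:
{"method": "jog_arm", "body": {"commands": [[10, 0, 0, 0.7, 0], [10, 0, 0, 0, 0]]}}

```text
t: 29.25
position: [0.5137, 0.0678, 0.0421]
tool_rot: [0.439, 0.898, -0.0, 0.0]
ft_force: [-1.0, -0.7, 4.6]
width: 0.0224
gripper_force: 60.2
```

```bash
python3 -c "
from h import *
go()"
```

```text
t 29.25 p [513.7  67.8  42.1] ydir 37.9 z [ 0. -0. -1.] F [-1.  -0.7  4.6] T [-0.15  0.38  0.01] w 22.4 g 60.2 q [-0.04  0.33  1.83 -0.    0.98 -0.7 ]
```

Contact with the cup floor. Release and withdraw.

Request:
{"method": "jog_arm", "body": {"commands": [[26, 0, 0, 0, 0], [34, 0, 0, 0, 0], [40, 0, 0, 0, 0], [40, 0, 0, -10, 0], [40, 0, 0, -25, 0], [40, 0, 0, -35, 0], [40, 0, 0, -40, 0], [40, 0, 0, -40, 0]]}}

```text
t: 30.05
position: [0.5131, 0.068, 0.1933]
tool_rot: [0.439, 0.898, 0.0, 0.0]
ft_force: [0.6, 1.1, -0.1]
width: 0.0399
gripper_force: 0.0
```

Request:
{"method": "jog_arm", "body": {"commands": [[44, 10, -35, -10, 0], [44, 10, -35, 0, 0], [44, 10, -35, 0, 0], [44, 0, 0, 0, 0], [44, 0, 0, 0, 0]]}}

```text
t: 30.55
position: [0.4123, 0.027, 0.2022]
tool_rot: [0.44, 0.898, 0.0, 0.001]
ft_force: [0.7, -0.8, 0.4]
width: 0.0438
gripper_force: 0.0
```

Run:
```python
from h import *
go()
d=viewer.get_image("side");e=viewer.get_image("top")
a=cv2.resize(d["image"][100:270,190:320],(400,523),interpolation=cv2.INTER_CUBIC)
b=cv2.resize(e["image"][150:270,205:385],(400,267),interpolation=cv2.INTER_CUBIC)
b=np.vstack([b,np.zeros((256,400,3),np.uint8)])
cv2.imwrite("pics/d1.png",np.hstack([a,b])[...,::-1])
for n,q in(("side",d),("top",e)):
    P=cloud(q);hsv=cv2.cvtColor(q["image"],cv2.COLOR_RGB2HSV)
    m=(hsv[...,0]>15)&(hsv[...,0]<30)&(hsv[...,1]>110)&(abs(P[...,0]-.512)<.04)&(abs(P[...,1]-.067)<.04)&(P[...,2]>.04)
    if m.any(): print(n,m.sum(),np.median(P[m],0),P[m].max(0))
```

```text
t 30.55 p [412.3  27.  202.2] ydir 37.8 z [ 0.002 -0.    -1.   ] F [ 0.7 -0.8  0.4] T [ 0.05 -0.04  0.01] w 43.8 g 0.0 q [-0.14 -0.13  1.95  0.    1.32 -0.81]
side 90 [0.51647122 0.07141562 0.0668512 ] [0.52504753 0.07564404 0.07607296]
top 12 [0.50992438 0.05644231 0.07150254] [0.52388749 0.06571741 0.07698022]
```

View pics/d1.png

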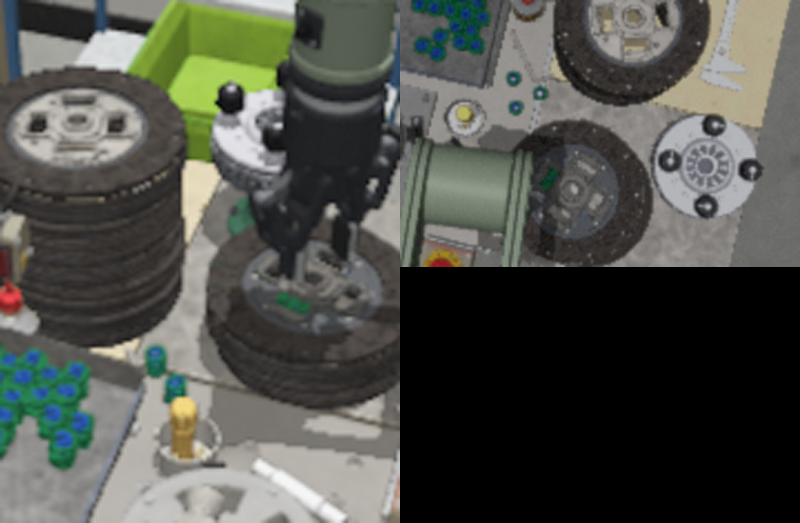

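The mandrel stands upright in the cup at (183,430), the jig's opening is clear at (707,167), and the robot touches nothing.

```bash
python3 -c "
from bench import finish_job
print(finish_job())"
```

```text
the job is handed in; nothing more can be done
None
```

I turned all four knobs to their stops crosswise in two rounds, and the cover looks level in the pictures. The mandrel then came out and stands upright, foot down, in the tin cup. I handed the job in at about 31 s, and no verdict came back.

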